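# Stand the recipe tablet up on its fold-out stand

## Robot

A 6-joint arm with a two-finger parallel gripper is mounted at the origin on the work surface. World frame = base frame: x ahead of the robot, y to its left, z up, the work surface at z = 0. Lengths are in m, angles in rad, forces in N, time in s.
With the tool pointing down it reaches from about 0.25 to 0.775 m from the base axis. Payload 4 kg.
Tool frame: the origin (TCP) lies between the finger pads; the fingertips stand 14 mm ahead of it and the grasp point (between the pads) lies 5 mm behind it (robot.nose_length is the distance from the TCP to the fingertips, in m); z points along the fingers, y is the direction in which the jaws open and shut (so a half turn about z gives the same grasp; the last joint's range is limited). The gripper opens to 94 mm and grips with 3 to 60 N. Pads are 16 mm wide; open, the fingers measure 119 mm over their backs; the gripper's body (75 mm by 177 mm) begins 78 mm behind the grasp point.
Start: joints at [1.096, 0.087, 1.371, -0, 1.684, -0.103], TCP at [0.2, 0.512, 0.22] pointing down, gripper open.
Joint ranges: [-3.1, 3.1], [-0.76, 2.03], [0.27, 2.55], [-1.08, 4.22], [0.17, 2.65], [-2.57, 2.57]. Speed limits (rad/s): [2.79, 2.79, 3.14, 3.14, 3.14, 3.14].

## Interface

Orientations are given as [roll, pitch, yaw] about the fixed x, y, z axes, in that order (R = Rz(yaw) Ry(pitch) Rx(roll)).
In Python, from bench import robot, eyes, finder gives the robot as it stands.
- The arm moves only by the tool play_rows, never from a script. Its argument "rows" is a list of rows, each an object with "linear": the shift along the tool's x, y, z in cm, a list of three; "spin": the turn about the tool's z in degrees. A call has 1 to 12 rows; each row shifts and turns the commanded pose from where the row before left it, along the tool's axes as they then stand; what a row does not reach is not made up. A row lasts 1/12 s, in which the tool goes at most 41.7 mm and 7.16 degrees, less where a joint would pass 70% of its speed; a pose out of reach is approached as far as the arm can. A call with a gripper value outside its range is refused whole. "claw" is the finger opening in cm, from 0 to 9.4, set as the call begins (left out, the last holds). The fingers move at their own pace and stop on an object; the grip force is fixed at half the most. Time passes only in rows, so rows that do not move let the fingers close. It gives the time, the measured TCP pose, the force and the opening at its end, in the units of the state.
- robot.get_obs(): the state, without advancing time (a new reading comes with each control period).
- eyes.snapshot(name): name is "scene" or "top" or "wrist"; returns a dict with "frame" (384x512x3 uint8, red, green, blue), "fx", "fy", "cx", "cy" (pixels), "rvec" (rotation vector, rad) and "tvec" (3), from world to camera coordinates, as OpenCV has them; the wrist camera has in their place "mount" (4x4, takes a point from camera to tool coordinates, whose origin is the TCP and whose axes are the flange's). Camera axes: x right, y down, z forward; pixel columns grow to the right and rows downward; lengths in m; the calibration is good to about 2 mm. The wrist camera is an equidistant fisheye: a pixel r from the principal point sees the ray r / f radians off the axis. A picture is of the moment at which its call begins: read the wrist's pose just before it. There is no depth.
- robot.close_job(): hands the job in, once; it reports no verdict.
Trained networks look in a picture, given as the dict that the camera call returned (one of the last four; its "shot" number tells which), for a name from the list of things; names that differ only in an ending like _2 or _b are one class to them, and where a whole thing is asked for, a point or a joint stands for the part that bears it (a point fixed in the world has none). Each returns a list of dicts, best first, with "conf" (0 to 1); they miss things now and then, are a little off and sometimes report something else, mostly with a low value. They report only what shows in the picture. A call takes as long as a camera call. They do not tell look-alikes from the thing itself.
- finder.silhouettes(picture, name): "pixels" (384x512 bool, what is visible of it) and "box" ([centre column, centre row, width, height] in pixels, round what is visible of it).
The state is a dict: "time": time; "joint_positions": joint angles; "qvel": joint speeds; "joint_torque": joint torques, N m; "tool_pos": TCP position; "ee_rot": TCP orientation; "wrist_force": force on the tool from outside, world axes, zero at the start; "wrist_torque": the same for the moment, N m; "width": finger opening in m.
Only numpy, scipy, OpenCV 4.12 (cv2) and the standard library are available. Lean on these libraries where they do the work, as an engineer would, in place of code of your own. Each camera call takes 0.05 s, during which the arm holds its last target. There are 200 camera calls.

## Task

The recipe tablet has slumped screen down over the knife sharpener, its lower edge on the worktop. While it lies there, fold its wire stand all the way out to the stop; then tip the tablet up about its lower edge, without picking it up off the worktop, until it leans back at rest on the open stand with its screen still to the sharpener's side. Do not disturb the spice jar, the tumbler or the bowl.

Things in the scene. Friction and masses are not known exactly. Their poses are not given: they have to be found in the camera images.
- sharpener: Black knife sharpener fixed to the worktop by its suction foot: an upright bar 26 mm thick (its x), 130 mm long (its y), 57 mm high, on a grey foot 44 by 150 mm and 12 mm high. Origin: centre of its underside, z up; its -x side is the front (robot's side). The tablet rests on its far top edge.
- tablet: Tablet in a blue case, a loose slab 130 mm (its x) by 200 mm (its y) by 12 mm, 0.35 to 0.6 kg. Origin: centre of the screen face; z points out of the back, +x to the lower edge. At the start it slopes 37 degrees, screen down, upper edge to the front and high. Standing well it leans back 25 degrees from vertical (z then 115 degrees from up). It slides if pushed with a few newtons.
- lower_edge (a point): Middle of the tablet's lower edge, half-way through the 12 mm thickness, 65 mm to +x of the tablet's origin; the edge lies on the worktop. Axes as the tablet's.
- upper_edge (a point): Middle of the tablet's upper edge, half-way through the thickness, 65 mm to -x of the tablet's origin. At the start it is about 80 mm above the worktop, free beneath and about level (in x) with the sharpener's front face, some 20 mm above the sharpener's top. Axes as the tablet's.
- stand_hinge (a point): Middle of the stand's hinge axis, on the tablet's back: 20 mm to -x of the tablet's origin and 17 mm above the screen face; the axis runs along the tablet's y.
- stand_bar (a point): Centre of the stand's orange cross bar (the foot), a round bar 12 mm in diameter and 90 mm long along the tablet's y, 78 mm from the hinge axis. Two steel wire arms 7 mm thick at y = -36 and +36 mm join it to the hinge; the space between them is open. At the start it hangs over the tablet's lower edge, 35 to 55 mm above the worktop.
- stand (a joint): Angle of the stand from the tablet's back, rad: 0 folded flat towards the lower edge, 0.9 fully out at a hard stop. It starts ajar at 0.3 to 0.5. As it opens the bar rises nearly straight up. The hinge is stiff (about 0.03 N m of friction; 1 N at the bar moves it) and stays where it is left; about 1.5 N up at the stop lifts the tablet's lower edge.
- spice: Small spice jar, 40 mm in diameter and 65 mm high, upright on the worktop beside the tablet. Origin: centre of its underside.
- tumbler: Glass tumbler, 72 mm in diameter and 95 mm high, on the worktop beside the tablet. Origin: centre of its underside.
- bowl: White bowl, 120 mm in diameter and 60 mm high, on the worktop on the other side of the tablet. Origin: centre of its underside.
There are look-alikes about, which are no part of the job. Leave any pink look-alike of the tablet alone.

How it is judged:
On the way:
1. the stand is folded out to its stop (over 0.82 rad) while the tablet still lies sloping, screen down (value of joint stand above 0.82 rad and angle between tablet's own z axis and vertical below 0.9 rad), for 0.2 s.
At the end, for the whole second after the job is handed in: The tablet stands at rest on the worktop on its lower edge and the stand's bar, behind the sharpener, stand open over 0.82 rad, leaning back 17 to 33 degrees from vertical with the screen towards the sharpener within about 0.5 rad (angle between tablet's own z axis and vertical between 1.87 and 2.15 rad and value of joint stand above 0.82 rad and angle between tablet's own y axis and vertical between 1.47 and 1.67 rad and linear speed of tablet below 0.02 m/s and angular speed of tablet below 0.1 rad/s and height (world z) of lower_edge below 0.012 m and height (world z) of stand_bar below 0.014 m and angle between the y axis of tablet and the y axis of sharpener, either way round below 0.5 rad and x of lower_edge in the frame of sharpener above 0.03 m); the robot touches nothing.
It fails at once if the tablet is picked up: its lower edge rises more than 40 mm off the worktop (height (world z) of lower_edge above 0.045 m).
It fails at once if the spice jar is moved more than 30 mm (distance of spice from where it was at the start of the episode above 0.03 m).
It fails at once if the tumbler is moved more than 30 mm (distance of tumbler from where it was at the start of the episode above 0.03 m).
It fails at once if the bowl is moved more than 30 mm (distance of bowl from where it was at the start of the episode above 0.03 m).
It also fails if it takes over 58 s, if anything falls off the work surface, if the arm or the gripper's body presses on something with over 40 N, if the wrist force passes 120 N, or if a joint passes its speed limit or range.

## Working session

There is one attempt and no reset: what is moved stays moved. The work goes in short steps, Python scripts to look and compute and a tool call to move; the robot and the scene stay as the last step left them, time stands still between calls to the robot, and variables do not carry over. Pictures are saved under pics/ and viewed, about 8 in all and at most 12, crops included, and the job is handed in when it is done.

Besides the shell and the picture viewer there is one more tool, called by a JSON object that holds its "fn" and its "kwargs". play_rows: Moves the arm, as the interface text tells. Its arguments: {"type":"object","properties":{"rows":{"type":"array"},"claw":{"type":"number"}},"required":["rows"]}

```bash
mkdir -p pics; ls; cat > h.py <<'E'
import numpy as np,cv2
from bench import robot,eyes,finder
def cam(s):
    R=cv2.Rodrigues(np.array(s['rvec'],float))[0];t=np.array(s['tvec'],float).ravel()
    return R,t
def proj(s,P):
    R,t=cam(s);p=np.atleast_2d(P)@R.T+t
    return np.c_[s['fx']*p[:,0]/p[:,2]+s['cx'],s['fy']*p[:,1]/p[:,2]+s['cy']]
def ray(s,uv,z):
    R,t=cam(s);d=R.T@np.array([(uv[0]-s['cx'])/s['fx'],(uv[1]-s['cy'])/s['fy'],1]);o=-R.T@t
    return o+d*(z-o[2])/d[2]
E
python3 - <<'E'
from h import *
ims=[]
o=robot.get_obs();print(o['time'],o['tool_pos'],o['ee_rot'])
for n in('scene','top'):
    s=eyes.snapshot(n);ims.append(s);cv2.imwrite(f'pics/{n}0.png',cv2.resize(s['frame'][:,:,::-1],(800,600)))
    R,t=cam(s);print(n,s['fx'],s['cx'],s['cy'],-R.T@t,R[2])
    for k in('sharpener','tablet','stand_bar','spice','tumbler','bowl'):
        for d in finder.silhouettes(s,k)[:3]: print(k,round(d['conf'],2),np.round(d['box']),np.round(ray(s,d['box'][:2],0.03),3))
E
```

```text
pics
0.0 [0.1995876  0.51195832 0.21833576] [-3.13945667e+00 -1.88601659e-04  2.76980121e+00]
scene 453.38123936450995 256.0698342143928 192.6213011306184 [ 1.17773014 -0.61714439  0.65771385] [-0.61453431  0.60408204 -0.50737804]
tablet 0.73 [133. 230.  93.  55.] [ 0.35  -0.209  0.03 ]
tablet 0.66 [245. 226.  86.  74.] [ 0.516 -0.     0.03 ]
stand_bar 0.91 [262. 222.  46.  39.] [0.531 0.041 0.03 ]
spice 0.68 [297. 170.  42.  30.] [0.402 0.313 0.03 ]
spice 0.55 [294. 196.  13.  25.] [0.501 0.194 0.03 ]
tumbler 0.66 [177. 304.  40.  61.] [ 0.62  -0.273  0.03 ]
bowl 0.72 [298. 171.  41.  31.] [0.41 0.31 0.03]
top 442.99393121420553 253.3077748691045 188.16052944166375 [0.26425982 0.03661904 1.31074015] [ 0.19960281  0.02123543 -0.97964676]
sharpener 0.84 [270. 212.  54.  12.] [0.46  0.009 0.03 ]
tablet 0.85 [339. 270.  49.  75.] [ 0.312 -0.199  0.03 ]
tablet 0.75 [274. 187.  72.  45.] [0.535 0.004 0.03 ]
stand_bar 0.68 [275. 180.  32.  30.] [0.554 0.003 0.03 ]
spice 0.65 [211. 192.  11.  14.] [0.503 0.188 0.03 ]
tumbler 0.62 [375. 159.  29.  33.] [ 0.647 -0.29   0.03 ]
bowl 0.59 [172. 220.  42.  41.] [0.411 0.291 0.03 ]
```

View pics/scene0.png

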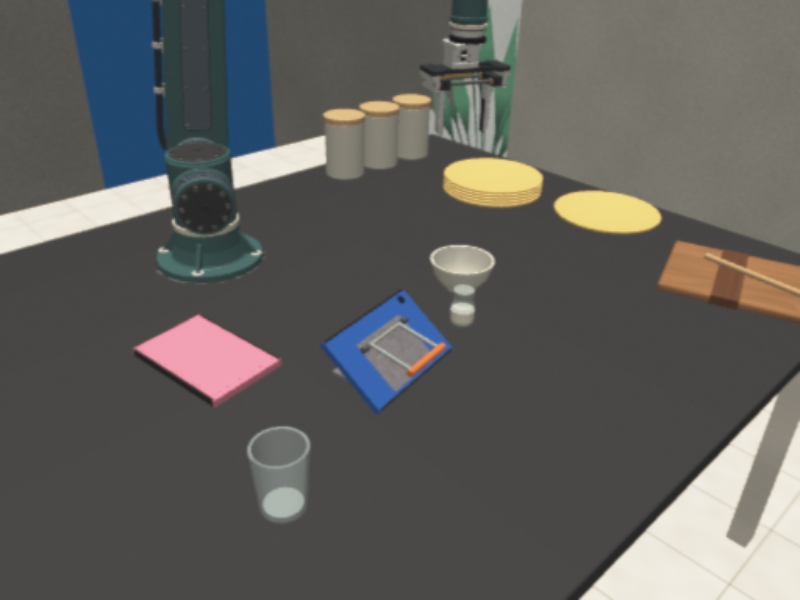

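View pics/top0.png

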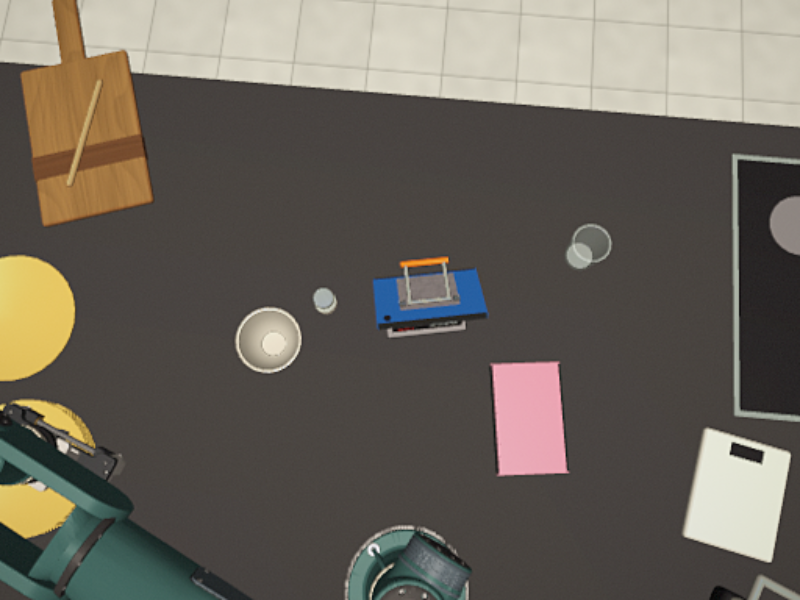

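The scene view shows the blue tablet with corners at (402,291), (323,347), (377,410) and (450,347), and the orange bar from (410,371) to (444,347). The top view shows the bar from (400,264) to (448,260) and the sharpener's foot below the tablet. The pink slab at the right is the decoy. Next I'll fit the pose.

```bash
cat >> h.py <<'E'
from scipy.optimize import least_squares
def tab(p):  # X,Y of lower screen edge mid on table, yaw, slope, stand
    X,Y,yaw,sl,a=p;c,s=np.cos(yaw),np.sin(yaw)
    x=np.array([np.cos(sl)*c,np.cos(sl)*s,-np.sin(sl)]);z=np.array([np.sin(sl)*c,np.sin(sl)*s,np.cos(sl)]);y=np.cross(z,x)
    o=np.array([X,Y,0])-.065*x
    f=lambda q:o+np.atleast_2d(q)@np.array([x,y,z])
    bx,bz=-.02+.078*np.cos(a),.017+.078*np.sin(a)
    return f([[-.065,-.1,.012],[-.065,.1,.012],[.065,.1,.012],[.065,-.1,.012]]),f([[bx,-.045,bz],[bx,.045,bz]]),f
def masks(s):
    h=cv2.cvtColor(s['frame'],cv2.COLOR_RGB2HSV)
    return cv2.inRange(h,(100,130,60),(125,255,255)),cv2.inRange(h,(5,150,120),(18,255,255))
def big(m):
    return max(cv2.findContours(m,cv2.RETR_EXTERNAL,cv2.CHAIN_APPROX_NONE)[0],key=cv2.contourArea)
E
python3 - <<'E'
from h import *
obs=[]
for n,roi in(('scene',(190,170,310,280)),('top',(220,150,330,220))):
    s=eyes.snapshot(n);B,O=masks(s)
    k=np.zeros_like(B);k[roi[1]:roi[3],roi[0]:roi[2]]=255
    hull=cv2.convexHull(big(B&k)).reshape(-1,2)
    e=.5
    q=hull[:,None]
    while len(q)>4: e+=.5;q=cv2.approxPolyDP(hull[:,None],e,True)
    r=cv2.minAreaRect(big(O&k));bp=cv2.boxPoints(r)
    # ends: midpoints of the short sides
    d=[np.linalg.norm(bp[i]-bp[(i+1)%4]) for i in range(4)];i=int(np.argmin(d[:2]))
    ends=np.array([(bp[i]+bp[i+1])/2,(bp[(i+2)%4]+bp[(i+3)%4])/2])
    print(n,q.reshape(-1,2).tolist(),np.round(ends,1).tolist())
    obs.append((s,q.reshape(-1,2).astype(float),ends))
def res(p):
    c,b,_=tab(p);r=[]
    for s,q,e in obs:
        for P,Q in((c,q),(b,e)):
            U=proj(s,P);r.append(np.array([u-Q[np.argmin(((Q-u)**2).sum(1))] for u in U]).ravel())
    return np.r_[np.concatenate(r),(p[3]-np.radians(37))*50]
f=least_squares(res,[.58,.0,.05,.645,.4],loss='soft_l1');print(np.round(f.x,4),np.degrees(f.x[2:]),np.round(f.fun,1))
c,b,g=tab(f.x);print('bar',b.round(4).tolist(),'upper',g([-.065,0,.006]).round(4),'corners',c.round(3).tolist())
E
```

```text
scene [[258, 186], [288, 222], [241, 264], [205, 221]] [[283.20001220703125, 220.3000030517578], [261.29998779296875, 239.10000610351562]]
top [[304, 172], [311, 201], [241, 209], [239, 178]] [[286.20001220703125, 165.8000030517578], [255.89999389648438, 169.0]]
[0.5695 0.0135 0.1932 0.6322 0.4599] [11.06885291 36.22366271 26.34963714] [-0.2 -2.4 -2.  -2.   1.1  0.7  0.9 -0.8 -0.6 -0.7 -1.2  0.3  0.8 -0.4
 -0.2 -1.1 -0.8 -0.3  0.1 -1.   0.3  0.1  0.1 -0.  -0.7]
bar [[0.5961, -0.0271, 0.0506], [0.5789, 0.0612, 0.0506]] upper [[ 0.4701 -0.0059  0.0817]] corners [[0.493, -0.103, 0.087], [0.454, 0.093, 0.087], [0.557, 0.113, 0.01], [0.596, -0.083, 0.01]]
```

{"fn": "play_rows", "kwargs": {"rows": [{"linear": [0, 0, 0], "spin": 7}, {"linear": [0, 0, 0], "spin": 7}, {"linear": [0, 0, 0], "spin": 7}, {"linear": [0, 0, 0], "spin": 7}, {"linear": [0, 0, 0], "spin": 7}, {"linear": [0, 0, 0], "spin": 7}, {"linear": [0, 0, 0], "spin": 7}, {"linear": [0, 0, 0], "spin": 7}, {"linear": [0, 0, 0], "spin": 1.6}], "claw": 3.5}}

```text
time: 1.55
tool_pos: [0.1998, 0.5124, 0.2195]
ee_rot: [3.141, -0.0, 1.76]
wrist_force: [0.6, -0.5, 0.7]
width: 0.0375
```

{"fn": "play_rows", "kwargs": {"rows": [{"linear": [-2.8, 1.43, 0], "spin": 0}, {"linear": [-2.8, 1.43, 0], "spin": 0}, {"linear": [-2.8, 1.43, 0], "spin": 0}, {"linear": [-2.8, 1.43, 0], "spin": 0}, {"linear": [-2.8, 1.43, 0], "spin": 0}, {"linear": [-2.8, 1.43, 0], "spin": 0}, {"linear": [-2.8, 1.43, 0], "spin": 0}, {"linear": [-2.8, 1.43, 0], "spin": 0}, {"linear": [-2.8, 1.43, 0], "spin": 0}, {"linear": [-2.8, 1.43, 0], "spin": 0}]}}

```text
time: 2.38
tool_pos: [0.3948, 0.2639, 0.2197]
ee_rot: [3.141, -0.0, 1.765]
wrist_force: [0.2, 0.6, 0.1]
width: 0.0351
```

{"fn": "play_rows", "kwargs": {"rows": [{"linear": [-2.8, 1.43, 0], "spin": 0}, {"linear": [-2.8, 1.43, 0], "spin": 0}, {"linear": [-2.8, 1.43, 0], "spin": 0}, {"linear": [-2.8, 1.43, 0], "spin": 0}, {"linear": [-2.8, 1.43, 0], "spin": 0}, {"linear": [-2.8, 1.43, 0], "spin": 0}, {"linear": [-2.8, 1.43, 0], "spin": 0}, {"linear": [-2.8, 1.43, 0], "spin": 0}, {"linear": [-2.8, 1.43, 0], "spin": 0}, {"linear": [-2.8, 1.43, 0], "spin": 0}, {"linear": [0, 0, 0], "spin": 0}]}}

```text
time: 3.3
tool_pos: [0.5906, 0.0133, 0.2182]
ee_rot: [-3.141, 0.002, 1.759]
wrist_force: [-0.4, -0.2, 0.2]
width: 0.0353
```

```bash
cat >> h.py <<'E'
from scipy.spatial.transform import Rotation as Ro
def wproj(s,o,P):
    R=Ro.from_euler('xyz',o['ee_rot']).as_matrix();M=np.array(s['mount'])
    q=(np.atleast_2d(P)-o['tool_pos'])@R; q=(q-M[:3,3])@M[:3,:3]
    th=np.arctan2(np.hypot(q[:,0],q[:,1]),q[:,2]);ph=np.arctan2(q[:,1],q[:,0])
    return np.c_[s['fx']*th*np.cos(ph)+s['cx'],s['fy']*th*np.sin(ph)+s['cy']]
E
python3 - <<'E'
from h import *
o=robot.get_obs();s=eyes.snapshot('wrist');im=s['frame'][:,:,::-1].copy()
B,O=masks(s);r=cv2.minAreaRect(big(O));print('bar rect',r)
p=[.5695,.0135,.1932,.6322,.4599];c,b,g=tab(p)
print(wproj(s,o,b),wproj(s,o,c))
for u in np.r_[wproj(s,o,b),wproj(s,o,c),wproj(s,o,[o['tool_pos']])]: cv2.circle(im,tuple(int(v) for v in np.clip(u,-999,999)),3,(0,255,0),1)
cv2.imwrite('pics/w1.png',cv2.resize(im,(800,600)))
E
```

```text
bar rect ((259.2845458984375, 172.81182861328125), (78.29446411132812, 9.842423439025879), 86.1345443725586)
[[256.93180429 212.4570347 ]
 [256.46066316 135.38706672]] [[158.25058965 265.93583358]
 [143.66459782  88.44259544]
 [247.2768462   89.81688375]
 [249.039174   241.16023017]]
```

View pics/w1.png

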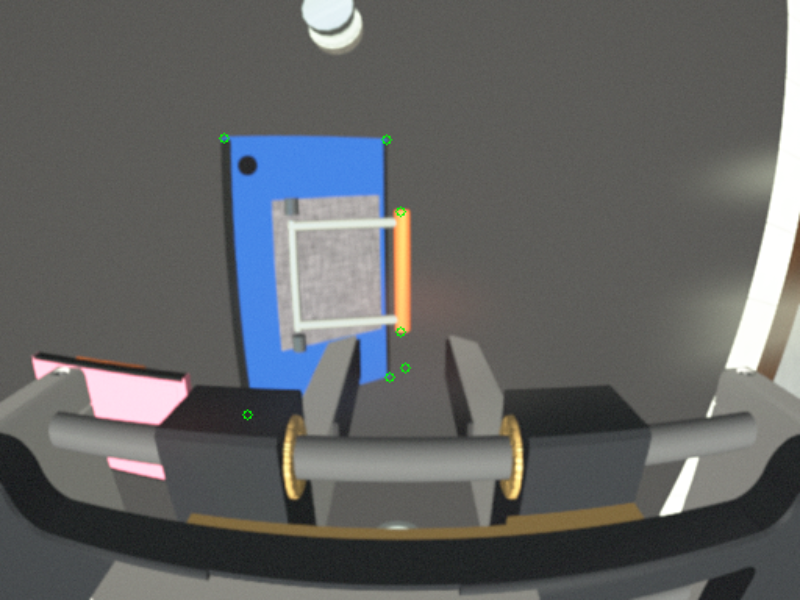

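The wrist picture confirms the fit: the bar runs from (403,210) to (403,330), midway between the fingers in the jaw direction, and the arms' gap is clear. I'll descend over the bar and close.

{"fn": "play_rows", "kwargs": {"rows": [{"linear": [0.4, 0.1, 1], "spin": 0}, {"linear": [0, 0, 2], "spin": 0}, {"linear": [0, 0, 2], "spin": 0}, {"linear": [0, 0, 2], "spin": 0}, {"linear": [0, 0, 2], "spin": 0}, {"linear": [0, 0, 2], "spin": 0}, {"linear": [0, 0, 2], "spin": 0}, {"linear": [0, 0, 2], "spin": 0}, {"linear": [0, 0, 1.2], "spin": 0}, {"linear": [0, 0, 1], "spin": 0}, {"linear": [0, 0, 0], "spin": 0}, {"linear": [0, 0, 0], "spin": 0}]}}

```text
time: 4.35
tool_pos: [0.5883, 0.0227, 0.0475]
ee_rot: [-3.141, -0.0, 1.765]
wrist_force: [-0.3, -0.2, 0.7]
width: 0.0354
```

{"fn": "play_rows", "kwargs": {"rows": [{"linear": [0, 0, 0], "spin": 0}, {"linear": [0, 0, 0], "spin": 0}, {"linear": [0, 0, 0], "spin": 0}, {"linear": [0, 0, 0], "spin": 0}, {"linear": [0, 0, 0], "spin": 0}, {"linear": [0, 0, 0], "spin": 0}], "claw": 1.1}}

```text
time: 4.85
tool_pos: [0.5887, 0.0219, 0.0479]
ee_rot: [3.141, 0.0, 1.764]
wrist_force: [-0.5, -0.6, 0.9]
width: 0.0117
```

{"fn": "play_rows", "kwargs": {"rows": [{"linear": [0, 0, -0.3], "spin": 0}, {"linear": [0, 0, -0.3], "spin": 0}, {"linear": [0, 0, -0.3], "spin": 0}, {"linear": [0, 0, -0.3], "spin": 0}, {"linear": [0, 0, -0.3], "spin": 0}, {"linear": [0, 0, 0], "spin": 0}]}}

```text
time: 5.35
tool_pos: [0.5892, 0.0222, 0.0636]
ee_rot: [3.14, 0.0, 1.765]
wrist_force: [2.9, 0.7, -1.3]
width: 0.0112
```

```bash
cat > look.py <<'E'
from h import *
import sys
s=eyes.snapshot('scene');cv2.imwrite('pics/'+sys.argv[1],cv2.resize(s['frame'][150:320,160:360,::-1],(800,680))[:600])
o=robot.get_obs();print(o['time'],np.round(o['tool_pos'],4),np.round(o['wrist_force'],1),o['width'])
E
python3 look.py s1.png
```

```text
5.4 [0.5892 0.0222 0.0633] [ 3.6  0.8 -0.9] 0.011414988411270047
```

View pics/s1.png

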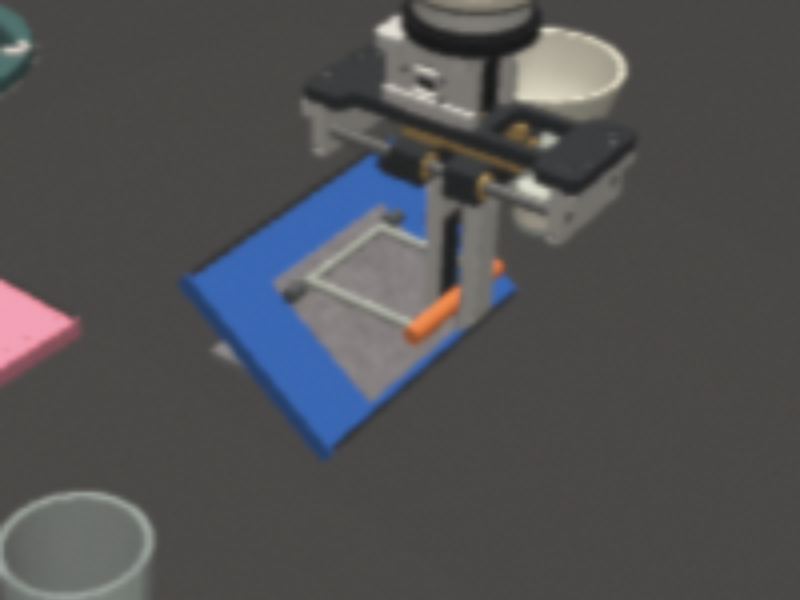

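The bar is held between the fingers and has risen off the tablet, while the tablet still lies in place, so the hinge is opening. I'll lift further.

{"fn": "play_rows", "kwargs": {"rows": [{"linear": [0, 0, -0.3], "spin": 0}, {"linear": [0, 0, -0.3], "spin": 0}, {"linear": [0, -0.05, -0.3], "spin": 0}, {"linear": [0, -0.05, -0.3], "spin": 0}, {"linear": [0, -0.05, -0.3], "spin": 0}, {"linear": [0, -0.05, -0.3], "spin": 0}, {"linear": [0, 0, 0], "spin": 0}]}}

```text
time: 5.98
tool_pos: [0.5871, 0.0218, 0.0818]
ee_rot: [3.139, 0.0, 1.764]
wrist_force: [4.3, 1.6, 0.4]
width: 0.0113
```

```bash
cat > fit.py <<'E'
from h import *
import sys
from itertools import permutations
p0=[float(v) for v in sys.argv[1:6]];obs=[]
for n,roi in(('scene',(190,130,330,290)),('top',(220,120,330,220))):
    s=eyes.snapshot(n);B,O=masks(s);k=np.zeros_like(B);k[roi[1]:roi[3],roi[0]:roi[2]]=255
    b=[v for v in cv2.findContours(B&k,0,1)[0] if cv2.contourArea(v)>25]
    w=[v for v in cv2.findContours(O&k,0,1)[0] if cv2.contourArea(v)>3]
    hull=cv2.convexHull(np.vstack(b))[:,0].astype(np.float32)
    cb=cv2.minAreaRect(np.vstack(w))[0] if w else None
    obs.append((s,hull,cb))
def res(p):
    c,b,f=tab(p);r=[]
    for s,h,cb in obs:
        m=cv2.convexHull(proj(s,np.r_[c,f([[-.065,-.1,0],[-.065,.1,0],[.065,.1,0],[.065,-.1,0]])]).astype(np.float32)) if 0 else proj(s,c)
        hh=h
        r+=[cv2.pointPolygonTest(hh[:,None],(float(u),float(v)),True) for u,v in m]
        if cb is not None: r+=list((proj(s,b.mean(0))[0]-cb))
    return np.array(r)
f=least_squares(res,p0,loss='soft_l1',diff_step=1e-3,x_scale=[.01,.01,.05,.05,.1])
print('X Y yaw slope stand',f.x.round(4),'res',f.fun.round(1));c,b,g=tab(f.x)
print('bar',b.mean(0).round(4),'upper',g([-.065,0,.006]).round(4),'edge dir',np.degrees(f.x[2:]).round(1))
o=robot.get_obs();print(o['time'],np.round(o['tool_pos'],4),np.round(o['wrist_force'],1),round(o['width'],4))
E
python3 fit.py .5695 .0135 .1932 .6322 .8
```

```text
X Y yaw slope stand [0.5666 0.0118 0.2076 0.6051 0.6988] res [ -2.3  -2.2  -0.3  -0.    2.3  -0.   -0.8 -53.8 -57.9  -1.5  14.    0.2]
bar [0.5836 0.0154 0.0696] upper [[ 0.4653 -0.0095  0.0789]] edge dir [11.9 34.7 40. ]
6.0833 [0.5872 0.0218 0.0813] [4.1 1.9 1.2] 0.0112
```

{"fn": "play_rows", "kwargs": {"rows": [{"linear": [0, 0.05, -0.2], "spin": 0}, {"linear": [0, 0.05, -0.2], "spin": 0}, {"linear": [0, 0, -0.2], "spin": 0}, {"linear": [0, 0, 0], "spin": 0}]}}

```text
time: 6.42
tool_pos: [0.5864, 0.0217, 0.086]
ee_rot: [-3.139, -0.0, 1.764]
wrist_force: [1.2, 1.4, -1.2]
width: 0.0114
```

```bash
python3 look.py s2.png
```

```text
6.4667 [0.5864 0.0217 0.0859] [ 1.3  0.1 -1.6] 0.011168835145711736
```

View pics/s2.png

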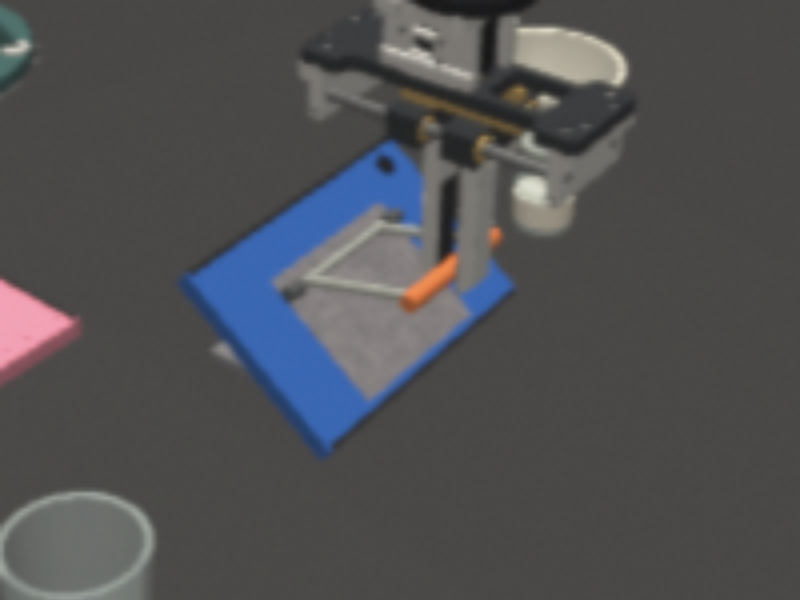

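The bar is higher and the tablet hasn't moved. I'll go on to the stop, with a few mm of over-travel, and check the picture numerically.

{"fn": "play_rows", "kwargs": {"rows": [{"linear": [0, 0, -0.2], "spin": 0}, {"linear": [0, 0, -0.2], "spin": 0}, {"linear": [0, 0, -0.2], "spin": 0}, {"linear": [0, 0, 0], "spin": 0}]}}

```text
time: 6.8
tool_pos: [0.5873, 0.0218, 0.0927]
ee_rot: [-3.141, -0.0, 1.764]
wrist_force: [0.0, 0.3, -1.7]
width: 0.0114
```

```bash
cat > sc.py <<'E'
from h import *
s=eyes.snapshot('scene');B,O=masks(s);k=np.zeros_like(B);k[130:290,190:330]=255
h=cv2.convexHull(np.vstack([v for v in cv2.findContours(B&k,0,1)[0] if cv2.contourArea(v)>25]))[:,0]
q=h[:,None];e=.5
while len(q)>4: e+=.5;q=cv2.approxPolyDP(h[:,None],e,True)
w=np.vstack([v for v in cv2.findContours(O&k,0,1)[0]])
print('tab',q[:,0].tolist(),'bar box',cv2.boxPoints(cv2.minAreaRect(w)).round(1).tolist())
for a in(.6,.7,.8,.85,.9): print(a,proj(s,tab([.5695,.0135,.1932,.6322,a])[1]).round(1).tolist(),tab([.5695,.0135,.1932,.6322,a])[1].mean(0).round(4))
o=robot.get_obs();print(o['time'],np.round(o['tool_pos'],4),np.round(o['wrist_force'],1),round(o['width'],4))
E
python3 sc.py
```

```text
tab [[258, 187], [290, 221], [243, 263], [206, 221]] bar box [[260.0, 221.8000030517578], [282.79998779296875, 203.3000030517578], [285.6000061035156, 206.6999969482422], [262.79998779296875, 225.1999969482422]]
0.6 [[261.2, 234.7], [282.7, 216.9]] [0.5886 0.0172 0.0614]
0.7 [[261.2, 231.8], [282.8, 214.2]] [0.5884 0.0172 0.0692]
0.8 [[261.0, 228.8], [282.6, 211.3]] [0.5875 0.017  0.077 ]
0.85 [[260.8, 227.3], [282.4, 209.8]] [0.5868 0.0169 0.0808]
0.9 [[260.5, 225.7], [282.2, 208.4]] [0.5859 0.0167 0.0846]
6.85 [0.5873 0.0218 0.0926] [ 0.6  0.4 -2. ] 0.011
```

The bar has gone a little past the stop position: the wrist is at -1.7 N and the edge has barely lifted. I'll release and retract.

{"fn": "play_rows", "kwargs": {"rows": [{"linear": [0, 0, 0.2], "spin": 0}, {"linear": [0, 0, 0], "spin": 0}]}}

```text
time: 7.02
tool_pos: [0.588, 0.022, 0.0906]
ee_rot: [3.14, 0.0, 1.765]
wrist_force: [1.0, 0.2, -0.9]
width: 0.0114
```

{"fn": "play_rows", "kwargs": {"rows": [{"linear": [0, 0, 0], "spin": 0}, {"linear": [0, 0, 0], "spin": 0}, {"linear": [0, 0, 0], "spin": 0}, {"linear": [0, 0, -1], "spin": 0}, {"linear": [0, 0, -2.5], "spin": 0}, {"linear": [0, 0, -3], "spin": 0}, {"linear": [0, 0, -3], "spin": 0}, {"linear": [0, -3.4, -2], "spin": 0}, {"linear": [0, -3.4, 0], "spin": 0}, {"linear": [-0.2, -3.4, 0], "spin": 0}, {"linear": [0, 0, 0], "spin": 0}, {"linear": [0, 0, 0], "spin": 0}], "claw": 4.2}}

```text
time: 8.02
tool_pos: [0.4868, 0.0001, 0.2067]
ee_rot: [3.14, 0.001, 1.764]
wrist_force: [-0.6, -1.2, 0.5]
width: 0.0419
```

```bash
python3 sc.py | head -1; python3 - <<'E'
from h import *
o=robot.get_obs();s=eyes.snapshot('wrist');im=s['frame'][:,:,::-1].copy()
c,b,g=tab([.5695,.0135,.1932,.6322,.9])
top=g([[-.065,-.1,0],[-.065,.1,0]]);t=np.array(o['tool_pos']);print(t,wproj(s,o,b),wproj(s,o,c))
for u in np.r_[wproj(s,o,b),wproj(s,o,c)]: cv2.circle(im,tuple(int(v) for v in np.clip(u,-999,999)),3,(0,255,0),1)
cv2.imwrite('pics/w2.png',cv2.resize(im,(800,600)))
E
```

```text
tab [[259, 187], [289, 223], [241, 264], [206, 222]] bar box [[260.8999938964844, 224.6999969482422], [283.29998779296875, 205.89999389648438], [286.1000061035156, 209.39999389648438], [263.79998779296875, 228.1999969482422]]
[4.87923200e-01 1.85867221e-04 2.06628247e-01] [[350.87162338 231.19140503]
 [357.36021745 147.1434688 ]] [[244.77856795 278.98615899]
 [242.54494893  88.64216514]
 [331.37407127  96.64608032]
 [324.05409767 248.49149128]]
```

View pics/w2.png

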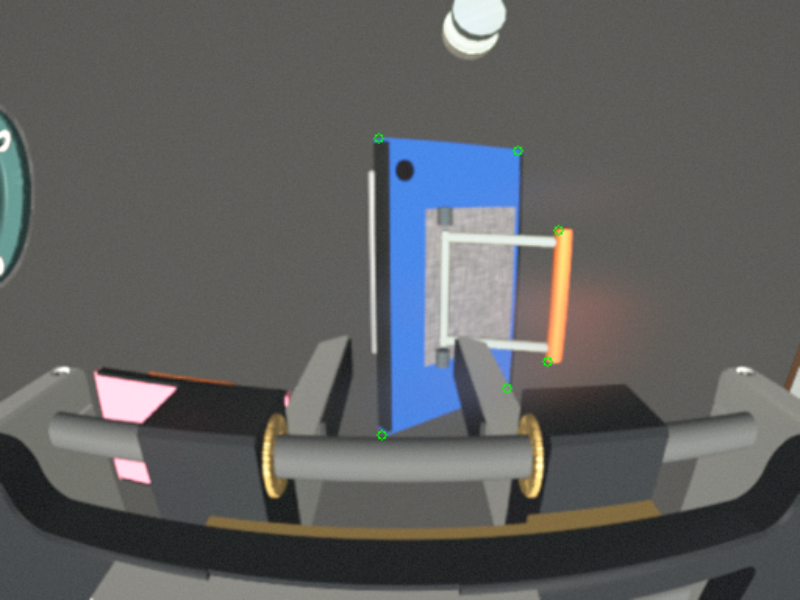

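The stand stays open in the picture: the bar runs (565,230)–(553,360), matching 0.9 rad. The tablet's upper edge is at column ~385, between the fingers. I'll descend straddling the upper edge.

{"fn": "play_rows", "kwargs": {"rows": [{"linear": [-0.3, -0.4, 1], "spin": 0}, {"linear": [0, 0, 2], "spin": 0}, {"linear": [0, 0, 2], "spin": 0}, {"linear": [0, 0, 2], "spin": 0}, {"linear": [0, 0, 1.5], "spin": 0}, {"linear": [0, 0, 1], "spin": 0}, {"linear": [0, 0, 1], "spin": 0}, {"linear": [0, 0, 0.8], "spin": 0}, {"linear": [0, 0, 0.7], "spin": 0}, {"linear": [0, 0, 0], "spin": 0}]}}

```text
time: 8.95
tool_pos: [0.4838, -0.0033, 0.0841]
ee_rot: [-3.139, -0.001, 1.765]
wrist_force: [-0.1, -0.7, 0.5]
width: 0.0421
```

```bash
python3 look.py s3.png
```

```text
9.0 [ 0.4843 -0.0034  0.085 ] [-0.9 -0.6 -0.2] 0.041844738858877226
```

View pics/s3.png

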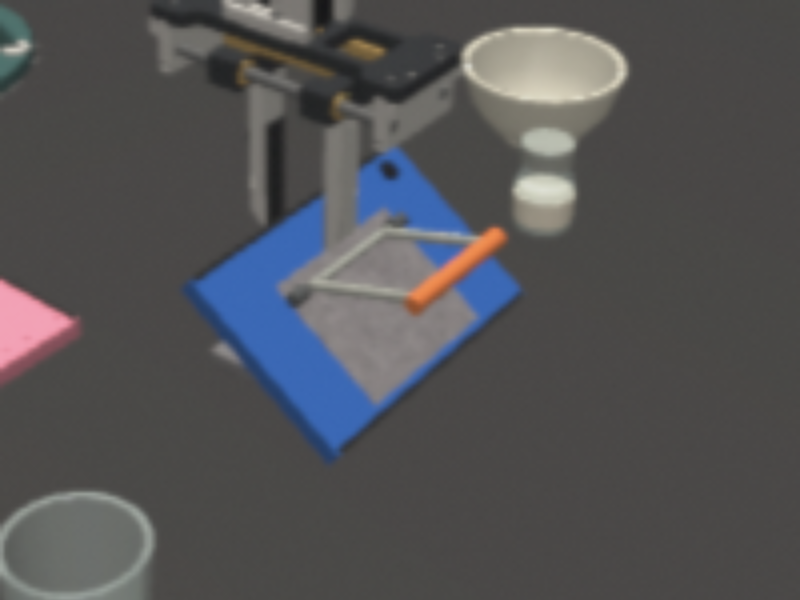

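The front finger is just before the upper edge and the back finger is over the back, short of the hinge wire; neither is touching. Closing gently next.

{"fn": "play_rows", "kwargs": {"rows": [{"linear": [0, 0, 0], "spin": 0}, {"linear": [0, 0, 0], "spin": 0}, {"linear": [0, 0, 0], "spin": 0}, {"linear": [0, 0, 0], "spin": 0}], "claw": 2.6}}

```text
time: 9.33
tool_pos: [0.4843, -0.0036, 0.086]
ee_rot: [3.142, 0.0, 1.765]
wrist_force: [-0.4, -1.4, 0.6]
width: 0.0258
```

{"fn": "play_rows", "kwargs": {"rows": [{"linear": [0, 0.1, -0.2], "spin": 0}, {"linear": [0, 0.15, -0.2], "spin": 0}, {"linear": [0, 0.15, -0.2], "spin": 0}, {"linear": [0, 0.15, -0.2], "spin": 0}, {"linear": [0, 0, 0], "spin": 0}], "claw": 2.2}}

```text
time: 9.75
tool_pos: [0.4904, -0.0023, 0.094]
ee_rot: [3.141, 0.0, 1.765]
wrist_force: [-2.4, -0.6, 1.0]
width: 0.0221
```

```bash
python3 sc.py|head -1; python3 look.py s4.png
```

```text
tab [[261, 185], [290, 223], [243, 265], [209, 220]] bar box [[264.1000061035156, 226.89999389648438], [286.70001220703125, 207.5], [289.6000061035156, 210.89999389648438], [267.0, 230.3000030517578]]
9.85 [ 0.4899 -0.0024  0.0935] [-1.8 -0.8  0.1] 0.022229274876135987
```

View pics/s4.png

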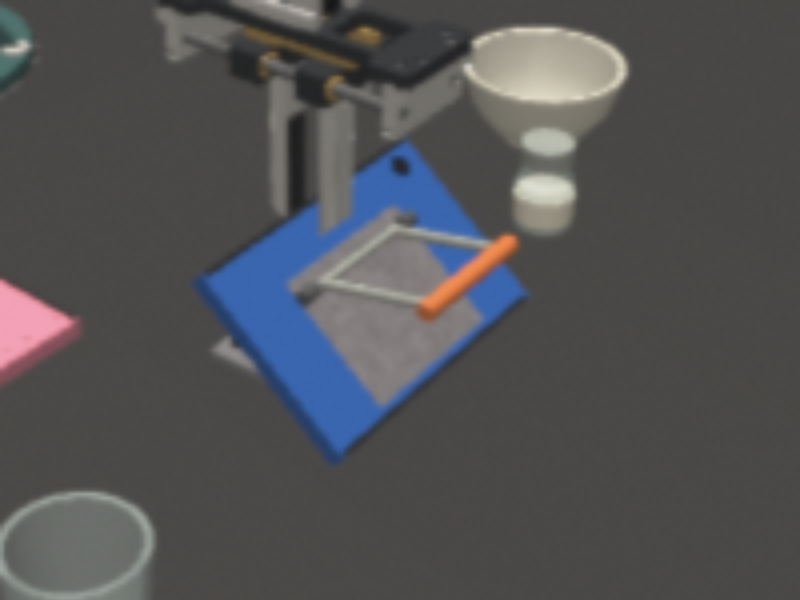

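The upper edge is lifting and the lower edge has hardly moved. I'll continue with more squeeze and less rise.

{"fn": "play_rows", "kwargs": {"rows": [{"linear": [0, 0.15, 0], "spin": 0}, {"linear": [0, 0.2, -0.1], "spin": 0}, {"linear": [0, 0.2, -0.2], "spin": 0}, {"linear": [0, 0.2, -0.2], "spin": 0}, {"linear": [0, 0, 0], "spin": 0}], "claw": 1.8}}

```text
time: 10.27
tool_pos: [0.4979, -0.0009, 0.0998]
ee_rot: [3.14, 0.0, 1.765]
wrist_force: [-4.6, -1.3, 6.1]
width: 0.0187
```

```bash
python3 fit.py .575 .0135 .1932 .75 .89
```

```text
X Y yaw slope stand [0.5764 0.02   0.2124 0.7585 0.8525] res [ -1.2  -2.8  -0.5  -0.3   0.   -0.  -45.1  -1.2  -1.8 -43.6]
bar [0.6034 0.0258 0.0781] upper [[0.4882 0.001  0.0938]] edge dir [12.2 43.5 48.8]
10.3667 [ 0.4977 -0.001   0.0995] [-5.2 -0.5  5.9] 0.0188
```

{"fn": "play_rows", "kwargs": {"rows": [{"linear": [0, 0.2, -0.2], "spin": 0}, {"linear": [0, 0.2, -0.2], "spin": 0}, {"linear": [0, 0.25, -0.2], "spin": 0}, {"linear": [0, 0.25, -0.2], "spin": 0}, {"linear": [0, 0.25, -0.2], "spin": 0}, {"linear": [0, 0, 0], "spin": 0}], "claw": 1.7}}

```text
time: 10.87
tool_pos: [0.5092, 0.0013, 0.1092]
ee_rot: [3.14, 0.0, 1.765]
wrist_force: [-3.9, -1.2, 4.7]
width: 0.0173
```

```bash
python3 fit.py .5764 .02 .2 .85 .89
```

```text
X Y yaw slope stand [0.5792 0.0185 0.2084 0.8866 0.8883] res [ -0.6  -2.8  -0.4  -0.4  -0.1  -0.  -45.4  -0.9  -1.1 -42.5]
bar [0.6159 0.0262 0.0767] upper [[0.5034 0.0024 0.1045]] edge dir [11.9 50.8 50.9]
10.9667 [0.5086 0.0013 0.1087] [-4.1 -1.5  4.9] 0.0171
```

{"fn": "play_rows", "kwargs": {"rows": [{"linear": [0, 0.25, -0.2], "spin": 0}, {"linear": [0, 0.25, -0.2], "spin": 0}, {"linear": [0, 0.25, -0.2], "spin": 0}, {"linear": [0, 0.25, -0.15], "spin": 0}, {"linear": [0, 0.25, -0.15], "spin": 0}, {"linear": [0, 0.25, -0.15], "spin": 0}, {"linear": [0, 0.25, -0.15], "spin": 0}, {"linear": [0, 0.25, -0.15], "spin": 0}, {"linear": [0, 0, 0], "spin": 0}], "claw": 1.6}}

```text
time: 11.72
tool_pos: [0.5291, 0.0053, 0.1223]
ee_rot: [3.14, -0.0, 1.765]
wrist_force: [-2.8, -0.8, 2.9]
width: 0.0161
```

```bash
python3 fit.py .58 .0185 .2 1.08 .89
```

```text
X Y yaw slope stand [0.5697 0.0173 0.2382 1.1886 0.9335] res [  1.1  -5.   -0.3   0.3  -0.2  -0.1 -11.9  -0.9  -1.1  -4.2]
bar [0.6276 0.0313 0.0655] upper [[0.528  0.0071 0.1229]] edge dir [13.6 68.1 53.5]
11.8167 [0.5284 0.0052 0.1219] [-1.9 -1.4  3.3] 0.0161
```

{"fn": "play_rows", "kwargs": {"rows": [{"linear": [0, 0.3, -0.12], "spin": 0}, {"linear": [0, 0.3, -0.12], "spin": 0}, {"linear": [0, 0.3, -0.12], "spin": 0}, {"linear": [0, 0.3, -0.1], "spin": 0}, {"linear": [0, 0.3, -0.1], "spin": 0}, {"linear": [0, 0.3, -0.1], "spin": 0}, {"linear": [0, 0.3, -0.1], "spin": 0}, {"linear": [0, 0.3, 0], "spin": 0}, {"linear": [0, 0.3, 0], "spin": 0}, {"linear": [0, 0, 0], "spin": 0}], "claw": 1.6}}

```text
time: 12.65
tool_pos: [0.5552, 0.0105, 0.1294]
ee_rot: [3.141, -0.0, 1.765]
wrist_force: [-0.9, 0.6, 0.2]
width: 0.0161
```

```bash
python3 sc.py|head -1; python3 look.py s5.png
```

```text
tab [[285, 183], [294, 225], [246, 267], [233, 216]] bar box [[281.29998779296875, 244.1999969482422], [303.0, 223.89999389648438], [306.5, 227.60000610351562], [284.79998779296875, 247.89999389648438]]
12.75 [0.5546 0.0104 0.1293] [-0.7 -0.7 -0.6] 0.015410075419624495
```

View pics/s5.png

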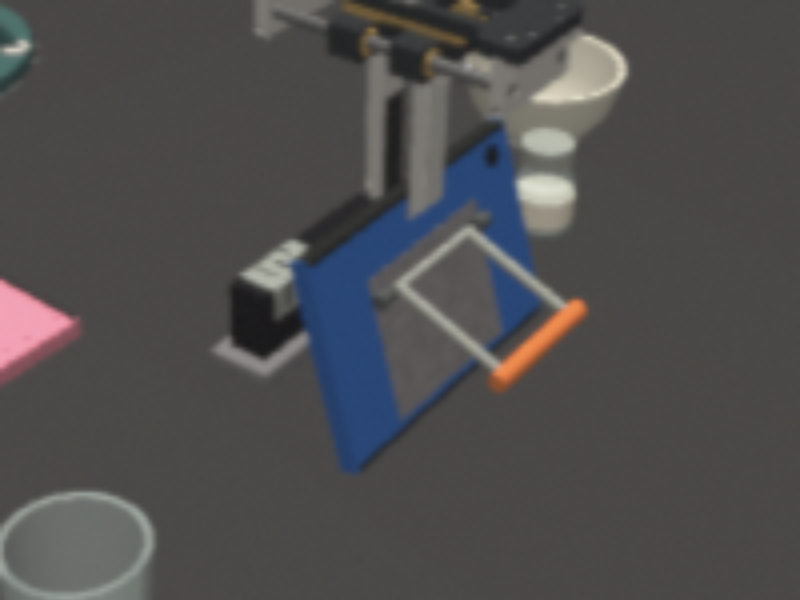

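The tablet stands ~75–80° up, held loosely by its top, with the stand open and the bar swinging down behind. I'll carry on over the vertical with the jaws slightly wider.

{"fn": "play_rows", "kwargs": {"rows": [{"linear": [0, 0.3, 0], "spin": 0}, {"linear": [0, 0.4, 0], "spin": 0}, {"linear": [0, 0.4, 0], "spin": 0}, {"linear": [0, 0.4, 0], "spin": 0}, {"linear": [0, 0.4, 0], "spin": 0}, {"linear": [0, 0.4, 0], "spin": 0}, {"linear": [0, 0.4, 0.05], "spin": 0}, {"linear": [0, 0.4, 0.05], "spin": 0}, {"linear": [0, 0.4, 0.1], "spin": 0}, {"linear": [0, 0.3, 0.1], "spin": 0}, {"linear": [0, 0, 0], "spin": 0}], "claw": 2.1}}

```text
time: 13.67
tool_pos: [0.5923, 0.0178, 0.1261]
ee_rot: [-3.141, -0.0, 1.765]
wrist_force: [-0.1, -0.9, 0.2]
width: 0.0211
```

```bash
python3 sc.py|head -1; python3 look.py s6.png
```

```text
tab [[300, 188], [294, 227], [246, 267], [249, 221]] bar box [[287.0, 256.0], [308.0, 235.0], [311.0, 238.0], [290.0, 259.0]]
13.7667 [0.5918 0.0177 0.1263] [-0.6  0.7 -0.1] 0.02082768848129087
```

View pics/s6.png

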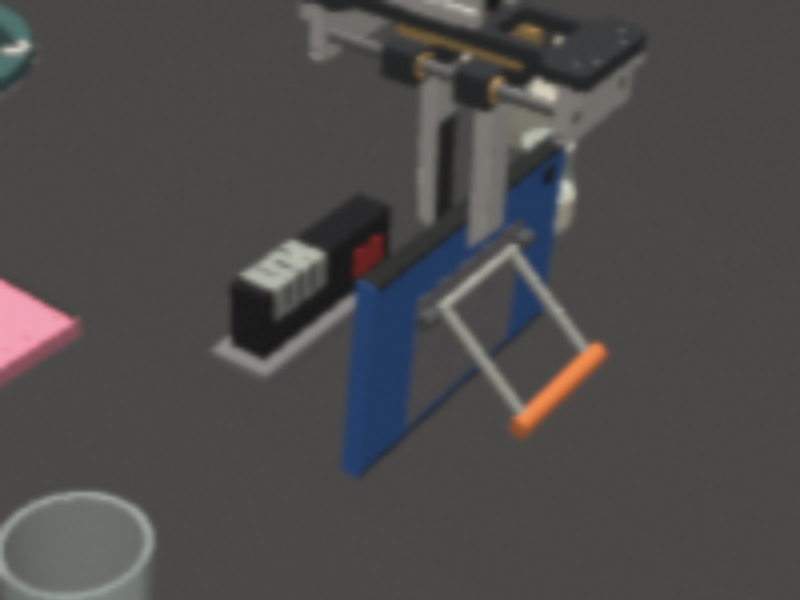

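It is now just past vertical, with the bar at (558,390) not yet down. I'll lower it against the back finger.

{"fn": "play_rows", "kwargs": {"rows": [{"linear": [0, 0.3, 0.05], "spin": 0}, {"linear": [0, 0.3, 0.05], "spin": 0}, {"linear": [0, 0.3, 0.05], "spin": 0}, {"linear": [0, 0.3, 0.05], "spin": 0}, {"linear": [0, 0.3, 0.05], "spin": 0}, {"linear": [0, 0.3, 0.1], "spin": 0}, {"linear": [0, 0.3, 0.1], "spin": 0}, {"linear": [0, 0.3, 0.1], "spin": 0}, {"linear": [0, 0.3, 0.1], "spin": 0}, {"linear": [0, 0.3, 0.1], "spin": 0}, {"linear": [0, 0, 0], "spin": 0}, {"linear": [0, 0, 0], "spin": 0}], "claw": 2.6}}

```text
time: 14.77
tool_pos: [0.6215, 0.0235, 0.119]
ee_rot: [-3.141, -0.0, 1.765]
wrist_force: [0.3, -0.4, -0.3]
width: 0.0262
```

```bash
python3 sc.py|head -1; python3 fit.py .575 .018 .2 1.9 .9
```

```text
tab [[306, 199], [302, 212], [247, 267], [262, 227]] bar box [[288.5, 263.5], [310.0, 242.0], [313.0, 245.0], [291.5, 266.5]]
X Y yaw slope stand [0.575  0.0166 0.1828 1.8726 0.9975] res [ 0.5 -9.2 -4.2 -2.4 -0.5 -0.8  0.2 -0.5 -6.1 -0.2 11.2 -0.3]
bar [0.665  0.0332 0.0162] upper [[0.6186 0.0246 0.1223]] edge dir [ 10.5 107.3  57.2]
14.9167 [0.6212 0.0234 0.1191] [1.  0.4 0.7] 0.0257
```

{"fn": "play_rows", "kwargs": {"rows": [{"linear": [0, 0.25, 0], "spin": 0}, {"linear": [0, 0.25, 0], "spin": 0}, {"linear": [0, 0.25, 0], "spin": 0}, {"linear": [0, 0.25, 0], "spin": 0}, {"linear": [0, 0.25, 0], "spin": 0}, {"linear": [0, 0.2, 0], "spin": 0}, {"linear": [0, 0, 0], "spin": 0}, {"linear": [0, 0, 0], "spin": 0}], "claw": 3.2}}

```text
time: 15.58
tool_pos: [0.6356, 0.0263, 0.119]
ee_rot: [-3.141, -0.0, 1.765]
wrist_force: [0.4, -0.3, -0.2]
width: 0.0319
```

```bash
python3 sc.py|head -1; python3 fit.py .575 .018 .2 2.0 .9;python3 look.py s7.png
```

```text
tab [[294, 216], [249, 268], [247, 264], [266, 233]] bar box [[289.0, 266.0], [310.0, 245.0], [313.0, 248.0], [292.0, 269.0]]
X Y yaw slope stand [0.5769 0.0138 0.2132 1.9424 0.9993] res [  0.4 -29.1  -5.6  -3.7  -0.1  -0.9  -0.5  -0.1  -9.7  -0.2]
bar [0.6673 0.0334 0.0099] upper [[0.6285 0.025  0.1189]] edge dir [ 12.2 111.3  57.3]
15.7333 [0.6355 0.0262 0.1191] [1.3 0.5 0.6] 0.0324
15.7833 [0.6355 0.0262 0.1191] [-0.5  0.   0.4] 0.03203374792229546
```

View pics/s7.png

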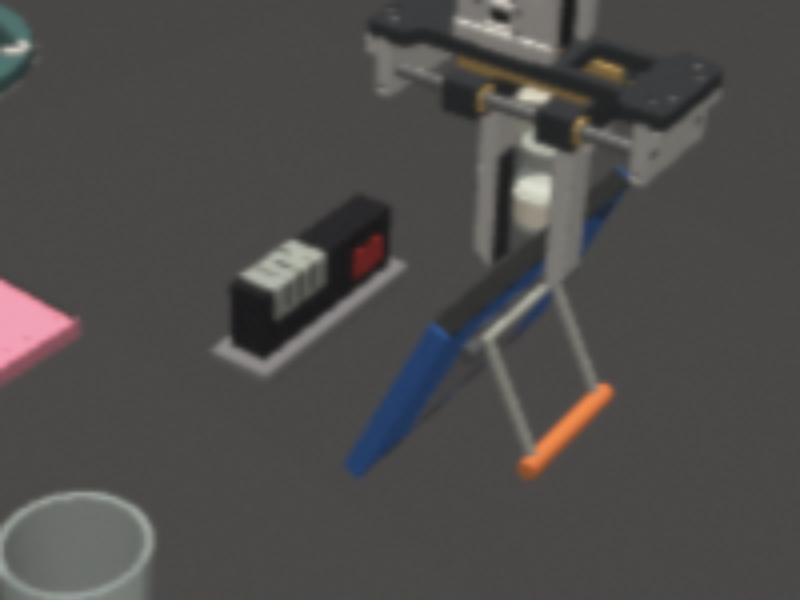

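The tablet leans back on its stand with the bar at (565,430), down or nearly so. I'll open wider, let it settle, then lift clear and check.

{"fn": "play_rows", "kwargs": {"rows": [{"linear": [0, 0.3, 0], "spin": 0}, {"linear": [0, 0.2, 0], "spin": 0}, {"linear": [0, 0, 0], "spin": 0}, {"linear": [0, 0, 0], "spin": 0}, {"linear": [0, 0, 0], "spin": 0}], "claw": 4.6}}

```text
time: 16.2
tool_pos: [0.6405, 0.0272, 0.119]
ee_rot: [-3.141, -0.0, 1.765]
wrist_force: [0.2, -1.0, 1.0]
width: 0.0461
```

{"fn": "play_rows", "kwargs": {"rows": [{"linear": [0, 0, -0.5], "spin": 0}, {"linear": [0, 0, -1], "spin": 0}, {"linear": [0, 0, -1.5], "spin": 0}, {"linear": [0, 0, -2], "spin": 0}, {"linear": [0, 0, -2], "spin": 0}, {"linear": [0, 0, -2], "spin": 0}, {"linear": [0, 0, -2], "spin": 0}, {"linear": [0, -2, -1], "spin": 0}, {"linear": [0, -3, 0], "spin": 0}, {"linear": [0, -3, 0], "spin": 0}, {"linear": [0, -3, 0], "spin": 0}, {"linear": [0, 0, 0], "spin": 0}]}}

```text
time: 17.2
tool_pos: [0.5283, 0.0055, 0.2405]
ee_rot: [-3.141, 0.0, 1.764]
wrist_force: [0.5, 0.3, -0.4]
width: 0.0459
```

```bash
cat > fin.py <<'E'
from h import *
from scipy.optimize import minimize
S=[]
for n,roi in(('scene',(190,130,360,300)),('top',(220,120,330,220))):
    s=eyes.snapshot(n);B,O=masks(s);k=np.zeros_like(B);k[roi[1]:roi[3],roi[0]:roi[2]]=255
    w=np.vstack(cv2.findContours(O&k,0,1)[0]) if (O&k).any() else None
    sil=finder.silhouettes(s,'tablet');print(n,[(round(d['conf'],2),np.round(d['box']).tolist()) for d in sil[:3]])
    S.append((s,w)); 
    if w is not None: print(n,'bar box',cv2.boxPoints(cv2.minAreaRect(w)).round(1).tolist(), 'bar centre @z=6mm',ray(s,cv2.minAreaRect(w)[0],.006).round(4))
    for p in ([.577,.0138,.2,np.radians(115),.9],): 
        c,b,g=tab(p);print('pred lean25: bar',proj(s,b).round(1).tolist(),b.mean(0).round(4),'back corners',proj(s,c).round(1).tolist())
s=S[0][0];cv2.imwrite('pics/s8.png',cv2.resize(s['frame'][150:320,160:360,::-1],(800,680))[:600])
o=robot.get_obs();print(o['time'],o['tool_pos'])
E
python3 fin.py
```

```text
scene [(0.95, [133.0, 230.0, 94.0, 55.0]), (0.62, [282.0, 232.0, 71.0, 74.0])]
scene bar box [[289.0, 266.0], [310.0, 245.0], [313.0, 248.0], [292.0, 269.0]] bar centre @z=6mm [0.6666 0.035  0.006 ]
pred lean25: bar [[287.7, 269.0], [307.5, 249.1]] [6.615e-01 3.090e-02 1.000e-04] back corners [[268.4, 236.4], [315.2, 196.1], [292.0, 229.1], [245.9, 270.7]]
top [(0.96, [338.0, 268.0, 50.0, 76.0]), (0.7, [269.0, 159.0, 67.0, 35.0])]
pred lean25: bar [[282.7, 146.3], [253.6, 149.4]] [6.615e-01 3.090e-02 1.000e-04] back corners [[305.4, 139.4], [234.9, 147.0], [238.4, 175.4], [303.4, 168.4]]
17.4 [0.53349827 0.0060368  0.24010549]
```

View pics/s8.png

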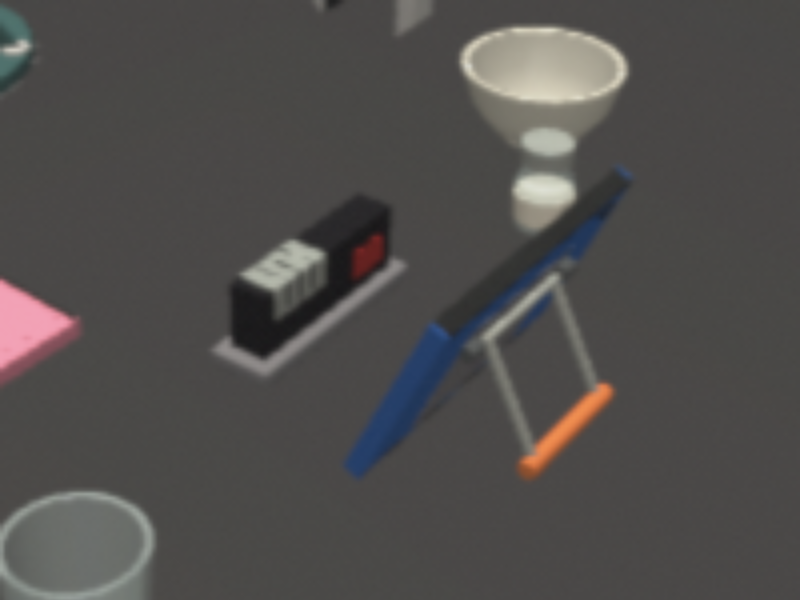

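```bash
python3 -c "
from bench import robot
print(robot.close_job(),robot.get_obs()['time'])"
```

```text
the job is handed in; nothing more can be done
the job is handed in; nothing more can be done
```

The tablet now leans back on its open stand, with its screen towards the sharpener. I handed the job in at about 17.4 s of the 58 s; no verdict was reported.

**What I did:**
- **Stand:** I gripped the orange bar and raised it until the wrist read about -1.7 N at the stop. The tablet was still lying on the sharpener. After release the camera still matched about 0.9 rad.
- **Tipping:** I straddled the upper edge with the jaws and squeezed while following an arc. The lower edge stayed about where it was and slid only about 1 cm. I took the tablet over vertical and lowered it against the back finger onto the stand.

**Last checks:**
- **At rest:** The bar was at the same pixels before and after I let go, so the tablet is standing on its own. The gripper is about 0.24 m up and touching nothing.
- **Bowl, spice jar and tumbler:** They look unmoved in the last picture.
- **Lean:** My last full fit gave about 21 degrees, taken while the jaws still surrounded the tablet. I did not fit the pose again after release.
- **Poor agreement:** In that fit the back corners were partly hidden. It put the stand at about 1.0 rad, past the 0.9 stop, so its numbers are only approximate.
- **Bar in the top view:** The colour mask found no bar there in the final picture. That it rests on the worktop comes from the scene view alone.

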